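# Slide the plate blank along the rest until its end stands out

### The arm

A 6-joint arm with a two-finger parallel gripper is mounted at the origin on a cart in front of the work surface, level with it; the furniture and walls round the work are solid. World frame = base frame: x ahead of the robot, y to its left, z up, the work surface at z = 0. Lengths are in m, angles in rad, forces in N, time in s.
With the tool pointing down it reaches from about 0.3 to 1 m from the base axis. Payload 5.1 kg.
Tool frame: the origin (TCP) lies on the centre line of the jaws, within the pads' length; the fingertips stand bot.tips_ahead ahead of it and the grasp point (between the pads) lies 8 mm behind it (bot.tips_ahead is the distance from the TCP to the fingertips, in m); z points along the fingers, y is the direction in which the jaws open and shut (so a half turn about z gives the same grasp; the last joint's range is limited). The gripper opens to 95 mm and grips with 3 to 60 N. Pads are 20 mm wide; open, the fingers measure 119 mm over their backs; the gripper's body (75 mm by 180 mm) begins 59 mm behind the grasp point.
Start: joints at [1.083, 0.124, 1.65, -0, 1.367, -0.083], TCP at [0.256, 0.597, 0.226] pointing down, gripper open.
Joint ranges: [-2.61, 2.61], [-1.02, 2.33], [0.03, 2.71], [-1.35, 4.49], [0.32, 2.68], [-2.91, 2.91]. Speed limits (rad/s): [2.57, 2.57, 3.14, 3.14, 3.14, 3.14].

### API

Orientations are given as a 3x3 rotation matrix whose columns are the frame's x, y, z axes.
In Python, from station import bot, get_image, workorder, spot_in, silhouettes gives the robot as it stands.
- The arm moves only by the tool move_arm, never from a script. Its argument "deltas" is a list of rows, each a list of 6 numbers: the shift along the tool's x, y, z in m, then the turn, a rotation vector about the tool's x, y, z in degrees. In form: [[x, y, z, ax, ay, az], ...]. A call has 1 to 10 rows; each row shifts and turns the pose as measured when the row begins, along the tool's axes as they then stand; what a row does not reach is not made up. A row lasts 1/10 s, in which the tool goes at most 50 mm and 8.59 degrees, less where a joint would pass 70% of its speed; a pose out of reach is approached as far as the arm can. A call is refused whole if a number of a shift passes 0.05 or a number of a turn 8.59, either way. A call with a gripper value outside its range is refused whole. "hand" is the finger opening in m, from 0 to 0.0951, set as the call begins (left out, the last holds). The fingers move at their own pace and stop on an object; "grip_force" is the grip in N (left out, the last holds). Time passes only in rows, so rows that do not move let the fingers close. It gives the time, the measured TCP pose, the force and the opening at its end, in the units of the state.
- bot.get_obs(): the state, without advancing time (a new reading comes with each control period).
- get_image(name): name is "side" or "top"; returns a dict with "color" (480x640x3 uint8, blue, green, red), "range_z" (480x640 float32, m along the optical axis (not along the pixel's ray), 0 where there is no reading), "fx", "fy", "cx", "cy" (pixels), "rvec" (rotation vector, rad) and "tvec" (3), from world to camera coordinates, as OpenCV has them. Camera axes: x right, y down, z forward; pixel columns grow to the right and rows downward; lengths in m; the calibration is good to about 2 mm. A picture is of the moment at which its call begins.
- workorder.hand_in(): hands the job in, once; it reports no verdict.
Trained networks look in the newest picture that a camera, given by its name, has taken for a name from the list of things; names that differ only in an ending like _2 or _b are one class to them, and where a whole thing is asked for, a point or a joint stands for the part that bears it (a point fixed in the world has none). Each returns a list of dicts, best first, with "conf" (0 to 1); they miss things now and then, are a little off and sometimes report something else, mostly with a low value. They report only what shows in the picture. A call takes as long as a camera call.
- spot_in(camera, thing): "xyz" ([x, y, z] in m, in world coordinates, good to about 4 mm: the middle of the surface that is visible of it).
- silhouettes(camera, thing): "mask" (480x640 bool, what is visible of it).
The state is a dict: "time_s": time; "joint_pos": joint angles; "dq": joint speeds; "joint_torque": joint torques, N m; "ee_pos": TCP position; "tcp_rot": TCP orientation; "wrist_force": force on the tool from outside, world axes, zero at the start; "moment": the same for the moment, N m; "width": finger opening in m.
Only numpy, scipy, OpenCV 4.12 (cv2) and the standard library are available. Lean on these libraries where they do the work, as an engineer would, in place of code of your own. Each camera call takes 0.05 s, during which the arm holds its last target.

### The job

Get the pale bare-metal plate on the raised wooden rest ready to be taken by its end: with the fingertips, push it back until its long side lies flat against the aluminium fence, and slide it along the fence, away from the red end stop, until about a third of its length sticks out past the open end of the rest. Only push it: it must not be picked up, tipped or dropped off the rest. Leave the other things on the bench where they are.

Things in the scene. Friction and masses are not known exactly. Their poses are not given: they have to be found in the camera images.
- feed_rest: Feed rest: fixed raised ledge of wood on a grey base, 132 (x) x 270 (y), flat top 40 above the bench. Origin: centre of its underside. x points to the long aluminium fence on its far side (face at x=+54, 14 higher than the wood, 12 thick); y points along the ledge to the red end stop (low bar across, y=+123 to +135, 12 higher than the wood). Open end at y=-135. No lip at the front (x=-66). Sizes in mm.
- open_end (a point): Middle of the upper edge of the rest's open end: at x = 0, y = -135 mm, z = +40 mm in the rest's frame; same axes as the rest.
- blank_plate: Label-plate blank: flat rectangular pale bare-aluminium plate with a small dark screw hole near each corner, 70 (its x) x 128 (its y) x 9 mm thick, about 0.15 kg, loose, lying flat on the wood, askew. Origin: centre of its underside. Starts wholly on the ledge, clear of the fence, 50 mm or more from the end stop. Flat against the fence its origin is at about x=+19 mm in the rest's frame. Slides with dry friction, stays where left.
- marker: Bystander, to be left alone: white marker pen with blue cap, 15x135x15, lying flat (mm); origin at the centre of its underside.
- key_tag_1: Bystander, to be left alone: red key tag, 44x24x9, lying flat (mm); origin at the centre of its underside.
- tape_roll: Bystander, to be left alone: roll of tan masking tape, 101 across, 24 high, lying flat (mm); origin at the centre of its underside.
- padlock: Bystander, to be left alone: brass padlock lying flat, 71x46x20 (mm); origin at the centre of its underside.
- lock_cylinder: Bystander, to be left alone: brass lock cylinder, 17x60x24 (mm); origin at the centre of its underside.
- blank_box: Bystander, to be left alone: brown and red carton of key blanks, 70x110x52 (mm); origin at the centre of its underside.
- cup: Bystander, to be left alone: green plastic cup, 72 across, 60 high (mm); origin at the centre of its underside.

How it is judged:
At the end, for the whole second after the job is handed in: The plate lies flat and at rest on the ledge, its long side against the fence (within about 4 mm and 3.4 degrees), and 29 to 57 mm of its 128 mm length sticks out past the open end (y of blank_plate in the frame of feed_rest between -0.128 and -0.1 m and x of blank_plate in the frame of feed_rest above 0.0145 m and angle between the y axis of blank_plate and the y axis of feed_rest, either way round below 0.06 rad and height (world z) of blank_plate between 0.037 and 0.043 m and angle between blank_plate's own z axis and vertical below 0.05 rad and linear speed of blank_plate below 0.01 m/s and angular speed of blank_plate below 0.1 rad/s); the robot touches nothing.
It fails at once if the plate is lifted (more than 8 mm) off the ledge (height (world z) of blank_plate above 0.048 m).
It fails at once if the plate is tipped or drops off the rest (angle between blank_plate's own z axis and vertical above 0.3 rad or height (world z) of blank_plate below 0.025 m).
It fails at once if another thing on the bench is moved by more than 20 mm or knocked over (distance of any of marker, key_tag_1, tape_roll, padlock, lock_cylinder, blank_box, cup from where it was at the start of the episode above 0.02 m or angle between any of cup, blank_box's own z axis and vertical above 0.5 rad).
It also fails if it takes over 45 s, if anything falls off the work surface, if the arm or the gripper's body presses on something with over 40 N, if the wrist force passes 120 N, or if a joint passes its speed limit or range.

## Working session

There is one attempt and no reset: what is moved stays moved. The work goes in short steps, Python scripts to look and compute and a tool call to move; the robot and the scene stay as the last step left them, time stands still between calls to the robot, and variables do not carry over. Pictures are saved under pics/ and viewed, and the job is handed in when it is done.

Besides the shell and the picture viewer there is one more tool, called after "Call:" by a JSON object that holds its "method" and its "body". move_arm: Moves the arm, as the interface text tells. Its arguments: {"type":"object","properties":{"deltas":{"type":"array","items":{"type":"array","items":{"type":"number"}}},"hand":{"type":"number"},"grip_force":{"type":"number"}},"required":["deltas"]}

```bash
mkdir -p pics; cat > h.py <<'E'
import numpy as np,cv2
from station import bot,get_image,workorder,spot_in,silhouettes
def cloud(im):
    z=im["range_z"];v,u=np.mgrid[:480,:640]
    P=np.stack([(u-im["cx"])/im["fx"]*z,(v-im["cy"])/im["fy"]*z,z],-1)
    R=cv2.Rodrigues(np.array(im["rvec"],float))[0]
    return (P-np.array(im["tvec"]).reshape(3))@R
E
python3 - <<'E'
from h import *
o=bot.get_obs();print(o["ee_pos"],o["tcp_rot"],bot.tips_ahead,o["width"],o["time_s"])
for c in("top","side"):
    im=get_image(c);cv2.imwrite(f"pics/{c}0.png",im["color"])
    P=cloud(im)
    for t in("blank_plate","feed_rest"):
        for d in silhouettes(c,t)[:2]:
            m=d["mask"]&(im["range_z"]>0);p=P[m]
            print(c,t,d["conf"],m.sum(),np.median(p,0))
            if t=="blank_plate":
                r=cv2.minAreaRect(p[abs(p[:,2]-np.median(p[:,2]))<.006][:,:2].astype(np.float32)*1000);print(r)
            else:
                w=p[abs(p[:,2]-.04)<.004]
                if len(w)>10: r=cv2.minAreaRect(w[:,:2].astype(np.float32)*1000);print(r,cv2.boxPoints(r))
                f=p[p[:,2]>.049]
                if len(f)>10:print('fence',cv2.minAreaRect(f[:,:2].astype(np.float32)*1000))
E
```

```text
[0.25573389 0.5968963  0.22437573] [[-9.19177072e-01  3.93843305e-01 -9.80919601e-04]
 [ 3.93844492e-01  9.19175179e-01 -1.87228410e-03]
 [ 1.64250392e-04 -2.10729040e-03 -9.99997766e-01]] 0.011 0.0948762780895831 0.0
top blank_plate 0.57 1704 [0.54329464 0.07607743 0.04911384]
((544.2957763671875, 76.27284240722656), (72.16729736328125, 130.84132385253906), 5.552875995635986)
top blank_plate 0.52 208 [0.36092745 0.2186177  0.0223302 ]
((359.8941955566406, 217.61045837402344), (60.78579330444336, 16.573156356811523), 59.942630767822266)
top feed_rest 0.97 5157 [0.55478803 0.14662479 0.04091306]
((543.5593872070312, 112.62566375732422), (269.5568542480469, 120.9012222290039), 85.0995101928711) [[471.81622  -16.49607 ]
 [592.2755   -26.824104]
 [615.30255  241.7474  ]
 [494.84326  252.07544 ]]
fence ((552.0756225585938, 112.1364974975586), (269.8860168457031, 129.06202697753906), 86.0279769897461)
side blank_plate 0.7 1518 [0.54590577 0.08754184 0.04803174]
((545.01513671875, 77.80207061767578), (72.41293334960938, 131.84552001953125), 5.93855094909668)
side feed_rest 0.81 5599 [0.5614359  0.18708143 0.03932717]
((547.599365234375, 115.0462646484375), (275.66973876953125, 131.01385498046875), 83.43827056884766) [[466.77066  -14.399986]
 [596.9263   -29.371407]
 [628.4281   244.49252 ]
 [498.27246  259.46393 ]]
fence ((555.3126831054688, 116.5828628540039), (272.41522216796875, 128.4190216064453), 86.39827728271484)
```

View pics/top0.png

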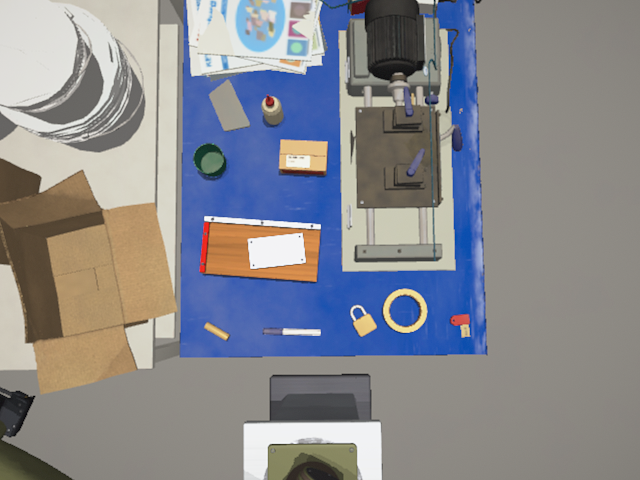

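View pics/side0.png

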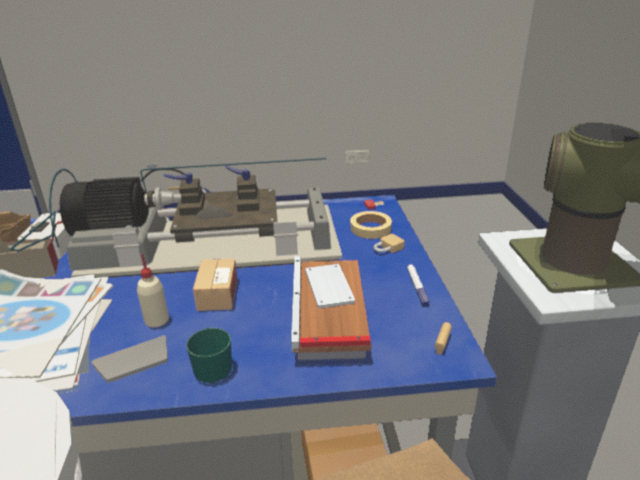

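```bash
cat >> h.py <<'E'
def fence(c,im=None,show=True):
    im=im or get_image(c);P=cloud(im);d=silhouettes(c,"feed_rest")[0]
    m=d["mask"]&(im["range_z"]>0)
    return P[m],im["color"][m]
E
python3 - <<'E'
from h import *
for c in("top","side"):
    p,col=fence(c)
    a=np.radians(86);y=np.array([np.cos(a),np.sin(a)]);x=np.array([y[1],-y[0]])
    C=np.array([.551,.113]);q=(p[:,:2]-C);X=q@x;Y=q@y
    # fence top: light color, high
    white=(col.astype(int).min(1)>120)&(X>.03)&(p[:,2]>.046)
    k=np.polyfit(Y[white],X[white],1);print(c,white.sum(),'fence slope deg',np.degrees(k[0]),'X mid',k[1],np.percentile(X[white]-k[0]*Y[white],[2,98]),'Y',np.percentile(Y[white],[0.5,99.5]),'z',np.median(p[white,2]))
    red=(col[:,2]>150)&(col[:,1]<60)
    print('red',red.sum(),np.percentile(Y[red],[5,50,95]),np.percentile(X[red],[2,98]),np.median(p[red,2]))
    wood=(abs(p[:,2]-.04)<.005)&~white&~red
    print('wood',np.percentile(Y[wood],[.5,99.5]),np.percentile(X[wood],[.5,99.5]),np.median(p[wood,2]))
E
```

```text
top 547 fence slope deg 1.253852021186958 X mid 0.05754793092069273 [0.04158794 0.06411254] Y [-0.13314622  0.12993852] z 0.05405738007026587
red 194 [0.12309413 0.1277773  0.13315359] [-0.06065943  0.05121587] 0.05202482779995187
wood [-0.13488623  0.12251745] [-0.06780216  0.05299521] 0.040161794801952505
side 575 fence slope deg 1.2137129608214197 X mid 0.05982450348697647 [0.05420039 0.06592657] Y [-0.12884291  0.13646216] z 0.053116585715306835
red 59 [0.13347675 0.13591954 0.13794332] [-0.05718412  0.05060904] 0.05099181129516227
wood [-0.13088455  0.13835202] [-0.0653541  0.0613047] 0.039232283719006326
```

```bash
cat >> h.py <<'E'
A=np.radians(84.85);yr=np.array([np.cos(A),np.sin(A),0]);xr=np.array([yr[1],-yr[0],0])
C=np.array([.5497,.114,0])
def go(X,Y,z):
    from scipy.spatial.transform import Rotation as Ro
    o=bot.get_obs();R=np.array(o["tcp_rot"]);p=np.array(o["ee_pos"])
    T=C+X*xr+Y*yr;T[2]=z
    Rt=np.column_stack([-xr,yr,[0,0,-1]])
    q=p-C
    print("t",round(o["time_s"],2),"now XYz",np.round([q@xr,q@yr,p[2]],4),"tooldelta",np.round(R.T@(T-p),4),"rot",np.round(np.degrees(Ro.from_matrix(R.T@Rt).as_rotvec()),2),"F",np.round(o["wrist_force"],1),"w",round(o["width"],4))
E
python3 -c "
from h import *
go(-.085,-.037,.2)"
```

```text
t 0.5 now XYz [-0.3359  0.4551  0.2256] tooldelta [-0.391  -0.3902  0.0256] rot [-1.000e-02 -0.000e+00 -1.804e+01] F [ 0.4  0.7 -0.1] w 0.095
```

Call:
{"method": "move_arm", "body": {"deltas": [[0,0,0,0,0,-8.5],[0,0,0,0,0,-8.5],[0,0,0,0,0,-1]], "hand": 0.06}}

```text
time_s: 0.8
ee_pos: [0.256, 0.5975, 0.2257]
tcp_rot: [[-0.997, 0.082, 0.0], [0.082, 0.997, 0.0], [-0.0, 0.0, -1.0]]
wrist_force: [0.9, 0.5, -0.6]
width: 0.0763
```

```bash
python3 -c "
from h import *
go(-.085,-.037,.2)"
```

```text
t 0.8 now XYz [-0.3359  0.4552  0.2257] tooldelta [-0.247  -0.4941  0.0257] rot [0.01 0.   0.45] F [ 0.9  0.5 -0.6] w 0.0763
```

Call:
{"method": "move_arm", "body": {"deltas": [[-0.02,-0.04,0.002,0,0,0],[-0.02,-0.04,0.002,0,0,0],[-0.02,-0.04,0.002,0,0,0],[-0.02,-0.04,0.002,0,0,0],[-0.02,-0.04,0.002,0,0,0],[-0.02,-0.04,0.002,0,0,0],[-0.02,-0.04,0.002,0,0,0],[-0.02,-0.04,0.002,0,0,0],[-0.02,-0.04,0.002,0,0,0],[-0.02,-0.04,0.002,0,0,0]]}}

```text
time_s: 1.8
ee_pos: [0.4223, 0.1713, 0.206]
tcp_rot: [[-0.995, 0.098, 0.006], [0.099, 0.995, 0.004], [-0.006, 0.005, -1.0]]
wrist_force: [1.4, -0.4, -0.8]
width: 0.0602
```

```bash
python3 -c "
from h import *
go(-.085,-.037,.2)"
```

```text
t 1.8 now XYz [-0.132   0.0456  0.206 ] tooldelta [-0.0477 -0.0822  0.0059] rot [ 0.29  0.34 -0.5 ] F [ 1.4 -0.4 -0.8] w 0.0602
```

Call:
{"method": "move_arm", "body": {"deltas": [[-0.016,-0.027,0,0,0,0],[-0.016,-0.027,0,0,0,0],[-0.015,-0.027,0,0,0,0],[0,0,0.03,0,0,0],[0,0,0.03,0,0,0],[0,0,0.03,0,0,0],[0,0,0,0,0,0]]}}

```text
time_s: 2.5
ee_pos: [0.4664, 0.076, 0.1172]
tcp_rot: [[-0.991, 0.129, 0.016], [0.129, 0.992, 0.004], [-0.016, 0.006, -1.0]]
wrist_force: [-0.8, 0.6, -0.2]
width: 0.0601
```

```bash
python3 -c "
from h import *
go(-.085,-.037,.055)"
```

```text
t 2.5 now XYz [-0.0795 -0.0453  0.1172] tooldelta [0.0068 0.0077 0.0621] rot [ 0.33  0.9  -2.28] F [-0.8  0.6 -0.2] w 0.0601
```

Call:
{"method": "move_arm", "body": {"deltas": [[0.007,0.008,0,0.3,0.9,-2.3],[0,0,0.02,0,0,0],[0,0,0.02,0,0,0],[0,0,0.015,0,0,0],[0,0,0,0,0,0]]}}

```text
time_s: 3.0
ee_pos: [0.465, 0.0884, 0.0699]
tcp_rot: [[-0.996, 0.085, 0.01], [0.085, 0.996, 0.002], [-0.01, 0.003, -1.0]]
wrist_force: [-0.1, -0.4, -0.5]
width: 0.0601
```

```bash
python3 -c "
from h import *
go(-.085,-.037,.055)
im=get_image('side');cv2.imwrite('pics/s1.png',im['color'])"
```

```text
t 3.0 now XYz [-0.0821 -0.0331  0.0699] tooldelta [ 0.0031 -0.004   0.0149] rot [0.15 0.54 0.29] F [-0.1 -0.4 -0.5] w 0.0601
```

View pics/s1.png

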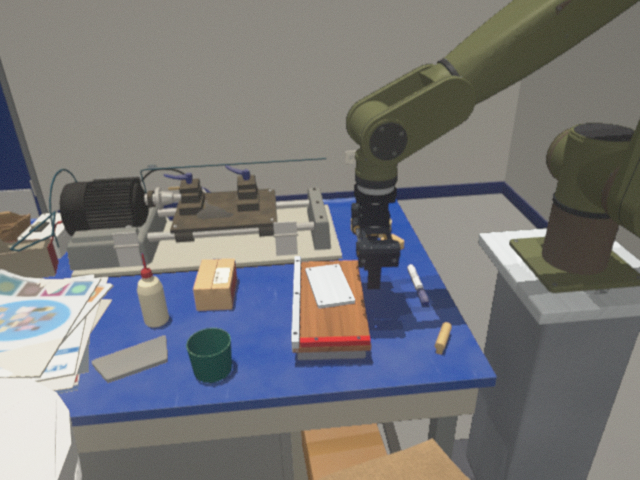

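The hand stands in front of the ledge at about (375, 265), clear of the plate at (330, 285). I'll go down the rest of the way.

Call:
{"method": "move_arm", "body": {"deltas": [[0.003,-0.004,0.008,0.1,0.5,0.3],[0,0,0.007,0,0,0],[0,0,0,0,0,0]]}}

```text
time_s: 3.35
ee_pos: [0.4655, 0.0855, 0.0598]
tcp_rot: [[-0.996, 0.089, 0.01], [0.089, 0.996, 0.001], [-0.01, 0.002, -1.0]]
wrist_force: [0.6, -0.2, 0.5]
width: 0.0599
```

```bash
python3 -c "
from h import *
go(-.03,-.037,.055)"
```

```text
t 3.35 now XYz [-0.0813 -0.036   0.0598] tooldelta [-0.0512 -0.0011  0.0053] rot [0.13 0.55 0.04] F [ 0.6 -0.2  0.5] w 0.0599
```

Call:
{"method": "move_arm", "body": {"deltas": [[0,0,0.006,0,0.5,0],[0,0,0.001,0,0,0],[-0.008,0,0,0,0,0],[-0.008,0,0,0,0,0]]}}

```text
time_s: 3.75
ee_pos: [0.4824, 0.084, 0.0528]
tcp_rot: [[-0.996, 0.089, 0.001], [0.089, 0.996, 0.002], [-0.001, 0.002, -1.0]]
wrist_force: [0.1, -0.2, -0.9]
width: 0.0602
```

```bash
python3 -c "
from h import *
go(-.03,-.037,.055)"
```

```text
t 3.75 now XYz [-0.0644 -0.036   0.0528] tooldelta [-0.0344 -0.0011 -0.0021] rot [0.14 0.05 0.04] F [ 0.1 -0.2 -0.9] w 0.0602
```

Call:
{"method": "move_arm", "body": {"deltas": [[0,0,-0.002,0,0,0],[-0.006,0,0,0,0,0],[-0.006,0,0,0,0,0],[-0.006,0,0,0,0,0],[-0.006,0,0,0,0,0],[-0.004,0,0,0,0,0],[0,0,0,0,0,0]]}}

```text
time_s: 4.45
ee_pos: [0.5142, 0.0812, 0.0553]
tcp_rot: [[-0.996, 0.09, 0.0], [0.09, 0.996, 0.003], [-0.0, 0.003, -1.0]]
wrist_force: [-0.2, -0.3, -1.0]
width: 0.0603
```

```bash
python3 -c "
from h import *
go(-.025,-.037,.055)"
```

```text
t 4.45 now XYz [-0.0324 -0.0358  0.0553] tooldelta [-0.0074 -0.0012  0.0003] rot [0.17 0.01 0.01] F [-0.2 -0.3 -1. ] w 0.0603
```

Call:
{"method": "move_arm", "body": {"deltas": [[-0.003,0,0,0,0,0],[-0.003,0,0,0,0,0],[-0.002,0,0,0,0,0]]}}

```text
time_s: 4.75
ee_pos: [0.5207, 0.0805, 0.0549]
tcp_rot: [[-0.996, 0.089, -0.005], [0.089, 0.996, 0.003], [0.005, 0.002, -1.0]]
wrist_force: [-8.6, -0.6, 7.0]
width: 0.0601
```

```bash
python3 -c "
from h import *
go(-.025,-.037,.055)
im=get_image('side');cv2.imwrite('pics/s2.png',cv2.resize(im['color'][200:380,230:450],None,fx=3,fy=3))"
```

```text
t 4.75 now XYz [-0.0259 -0.036   0.0549] tooldelta [-0.0009 -0.001  -0.0001] rot [ 0.13 -0.29  0.02] F [-8.6 -0.6  7. ] w 0.0601
```

View pics/s2.png

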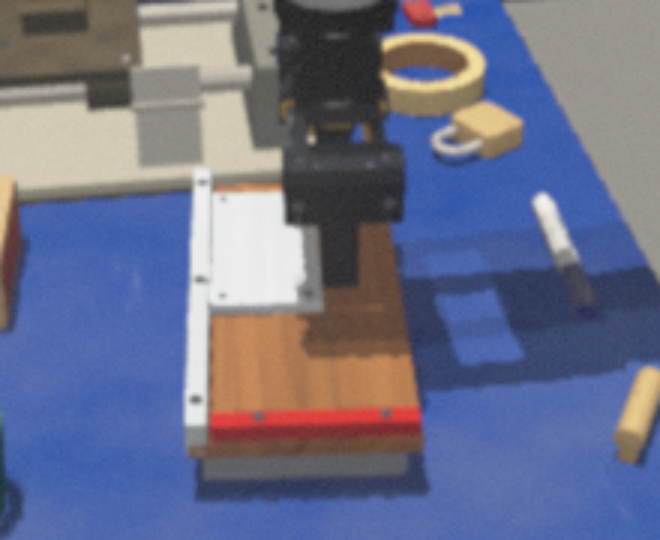

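The plate now lies against the fence (its left side runs along the fence at x≈205 in the crop), and the contact force is about 9 N. Next I'll back off and go round to its end on the stop side.

Call:
{"method": "move_arm", "body": {"deltas": [[0.015,0,0,0,0,0],[0.015,0,0,0,0,0],[0,0,-0.02,0,0,0],[0,0.03,0,0,0,0],[0,0.03,0,0,0,0],[0,0.03,0,0,0,0],[0,0,0,0,0,0]], "hand": 0.06}}

```text
time_s: 5.5
ee_pos: [0.5014, 0.1748, 0.0773]
tcp_rot: [[-0.996, 0.093, 0.004], [0.093, 0.996, 0.003], [-0.003, 0.004, -1.0]]
wrist_force: [0.6, -0.5, 1.1]
width: 0.0601
```

```bash
python3 - <<'E'
from h import *
go(.015,.06,.075)
for c in("top","side"):
    im=get_image(c);P=cloud(im)
    for d in silhouettes(c,"blank_plate")[:1]:
        m=d["mask"]&(im["range_z"]>0);p=P[m];p=p[abs(p[:,2]-np.median(p[:,2]))<.005]
        q=p-C;Q=np.stack([q@xr,q@yr],1).astype(np.float32)*1000
        print(c,d["conf"],m.sum(),cv2.minAreaRect(Q),np.percentile(Q,[1,99],axis=0),np.median(p[:,2]))
E
```

```text
t 5.5 now XYz [-0.0535  0.0562  0.0773] tooldelta [-0.0685  0.004   0.0025] rot [ 0.21  0.19 -0.17] F [ 0.6 -0.5  1.1] w 0.0601
top 0.86 1665 ((18.82953453063965, -46.843345642089844), (70.6727066040039, 127.98283386230469), 0.2159115970134735) [[ -15.36000393 -109.80556953]
 [  53.22602329   15.59715711]] 0.04915906987444097
side 0.75 1427 ((20.717702865600586, -42.60630798339844), (69.70551300048828, 131.12069702148438), 0.8093796968460083) [[ -12.80466022 -105.46637299]
 [  54.98634338   21.12280807]] 0.04808519143736128
```

Call:
{"method": "move_arm", "body": {"deltas": [[-0.023,0,0,0,0,0],[-0.023,0,0,0,0,0],[-0.022,0,0,0,0,0],[0,0,0,0,0,0],[0,0,0,0,0,0],[0,0,0,0,0,0]], "hand": 0.0}}

```text
time_s: 6.3
ee_pos: [0.5684, 0.1586, 0.075]
tcp_rot: [[-0.995, 0.103, -0.001], [0.103, 0.995, 0.0], [0.001, 0.0, -1.0]]
wrist_force: [-0.2, 0.2, 0.8]
width: 0.0174
```

```bash
python3 -c "
from h import *
go(.018,.045,.055)"
```

```text
t 6.3 now XYz [0.0146 0.0461 0.075 ] tooldelta [-0.0035 -0.0011  0.02  ] rot [ 0.01 -0.08 -0.76] F [-0.2  0.2  0.8] w 0.0174
```

Call:
{"method": "move_arm", "body": {"deltas": [[-0.003,0,0.01,0,0,-0.8],[0,0,0.01,0,0,0],[0,0,0,0,0,0],[0,0,0,0,0,0]]}}

```text
time_s: 6.7
ee_pos: [0.5687, 0.158, 0.0523]
tcp_rot: [[-0.996, 0.088, -0.004], [0.088, 0.996, 0.0], [0.004, -0.0, -1.0]]
wrist_force: [0.3, 0.4, -0.3]
width: 0.0002
```

```bash
python3 -c "
from h import *
go(.018,-.038,.055)"
```

```text
t 6.7 now XYz [0.015  0.0456 0.0523] tooldelta [-0.0028 -0.0836 -0.0027] rot [-0.02 -0.22  0.13] F [ 0.3  0.4 -0.3] w 0.0002
```

Call:
{"method": "move_arm", "body": {"deltas": [[-0.003,0,-0.0025,0,0,0],[0,-0.008,0,0,0,0],[0,-0.008,0,0,0,0],[0,-0.008,0,0,0,0],[0,-0.008,0,0,0,0],[0,-0.008,0,0,0,0],[0,-0.008,0,0,0,0]]}}

```text
time_s: 7.4
ee_pos: [0.5676, 0.1069, 0.0556]
tcp_rot: [[-0.996, 0.086, -0.003], [0.086, 0.996, 0.001], [0.003, 0.0, -1.0]]
wrist_force: [1.0, 0.8, 0.1]
width: 0.0006
```

```bash
python3 -c "
from h import *
go(.018,-.038,.055)"
```

```text
t 7.4 now XYz [ 0.0184 -0.0055  0.0556] tooldelta [ 0.0006 -0.0325  0.0005] rot [ 0.03 -0.17  0.19] F [1.  0.8 0.1] w 0.0006
```

Call:
{"method": "move_arm", "body": {"deltas": [[0,-0.006,0,0,0,0],[0,-0.006,0,0,0,0],[0,-0.006,0,0,0,0],[0,-0.004,0,0,0,0],[0,0,0,0,0,0]]}}

```text
time_s: 7.9
ee_pos: [0.5654, 0.0817, 0.0556]
tcp_rot: [[-0.996, 0.088, -0.003], [0.088, 0.996, 0.001], [0.003, 0.0, -1.0]]
wrist_force: [-0.2, 0.1, 0.0]
width: 0.0003
```

```bash
cat >> h.py <<'E'
def plate():
  for c in("top","side"):
    im=get_image(c);P=cloud(im);cv2.imwrite(f"pics/{c}_{bot.get_obs()['time_s']:.1f}.png",im["color"])
    for d in silhouettes(c,"blank_plate")[:1]:
        m=d["mask"]&(im["range_z"]>0);p=P[m];p=p[abs(p[:,2]-np.median(p[:,2]))<.005]
        q=p-C;Q=np.stack([q@xr,q@yr],1).astype(np.float32)*1000
        print(c,d["conf"],m.sum(),cv2.minAreaRect(Q),np.percentile(Q,[1,99],axis=0),np.median(p[:,2]))
E
python3 -c "
from h import *
go(.018,-.038,.055)
plate()";ls pics
```

```text
t 7.9 now XYz [ 0.0185 -0.0308  0.0556] tooldelta [ 0.0005 -0.0072  0.0006] rot [ 0.02 -0.17  0.09] F [-0.2  0.1  0. ] w 0.0003
top 0.83 703 ((18.75205421447754, -120.34061431884766), (69.69849395751953, 89.5211181640625), 0.1219295784831047) [[ -15.87283592 -164.46583252]
 [  52.88433456  -78.22091827]] 0.04928576308405406
side 0.83 224 ((21.0011043548584, -45.79842758178711), (69.52403259277344, 29.905548095703125), 2.0548925399780273) [[-13.34862312 -58.89063431]
 [ 55.53605698 -31.85453522]] 0.04786483816966009
s1.png
s2.png
side0.png
side_8.1.png
top0.png
top_8.0.png
```

Call:
{"method": "move_arm", "body": {"deltas": [[0,-0.005,0,0,0,0],[0,-0.005,0,0,0,0],[0,-0.003,0,0,0,0],[0,0,0,0,0,0],[0,0.015,0,0,0,0],[0,0.015,-0.005,0,0,0],[0,0,-0.03,0,0,0],[0,0.02,-0.05,0,0,0],[0,0.05,-0.05,0,0,0],[0,0.05,0,0,0,0]]}}

```text
time_s: 9.1
ee_pos: [0.5764, 0.2084, 0.18]
tcp_rot: [[-0.996, 0.092, -0.007], [0.092, 0.996, 0.002], [0.007, 0.001, -1.0]]
wrist_force: [1.4, 0.4, 0.5]
width: 0.0006
```

Call:
{"method": "move_arm", "body": {"deltas": [[0,0.05,0,0,0,0],[0,0.05,0,0,0,0],[0,0.05,0,0,0,0],[0,0,0,0,0,0],[0,0,0,0,0,0]]}}

```text
time_s: 9.6
ee_pos: [0.5875, 0.367, 0.1858]
tcp_rot: [[-0.997, 0.081, 0.002], [0.081, 0.997, 0.007], [-0.002, 0.007, -1.0]]
wrist_force: [0.0, 0.2, 0.3]
width: 0.0006
```

```bash
python3 - <<'E'
from h import *
go(.018,-.038,.055)
plate()
for c in("top","side"):
    p,col=fence(c)
    q=p-C;X=q@xr;Y=q@yr
    w=(col.astype(int).min(1)>120)&(X>.054)&(p[:,2]>.046)
    r=(col[:,2]>150)&(col[:,1]<60)
    k=np.polyfit(Y[w],X[w],1)
    print(c,np.degrees(k[0]),k[1],np.percentile(Y[w],[.5,99.5]),np.percentile(Y[r],[5,50,95]))
E
ls -t pics|head -2
```

```text
t 9.6 now XYz [0.0149 0.2554 0.1858] tooldelta [-0.0004 -0.2943  0.1288] rot [0.38 0.09 0.48] F [0.  0.2 0.3] w 0.0006
top 0.58 1665 ((18.927955627441406, -113.63897705078125), (70.28855895996094, 127.75773620605469), 0.10800787061452866) [[ -15.60744896 -176.18671143]
 [  52.90412857  -50.84753845]] 0.049082408501920485
top -0.3959115724182518 0.059109926442484556 [-0.13167571  0.1295747 ] [0.12242185 0.12721241 0.13252699]
side_9.8.png
top_9.7.pngTraceback (most recent call last):
  File "<stdin>", line 5, in <module>
  File "h.py", line 9, in fence
    im=im or get_image(c);P=cloud(im);d=silhouettes(c,"feed_rest")[0]
                                        ~~~~~~~~~~~~~~~~~~~~~~~~~~^^^
IndexError: list index out of range
```

View pics/side_9.8.png

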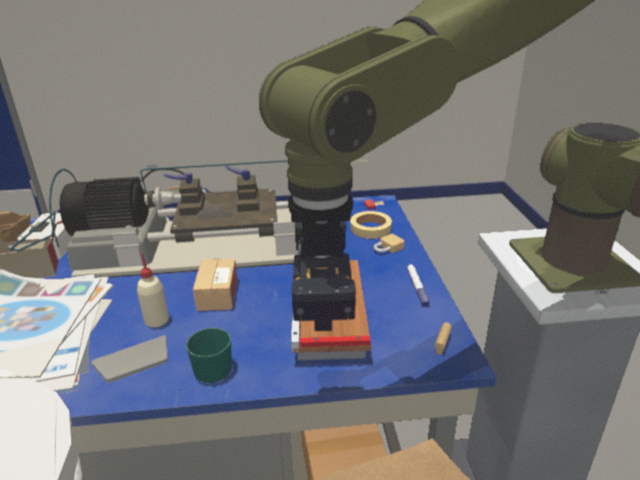

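```bash
python3 -c "
import cv2;a=cv2.imread('pics/top_9.7.png');cv2.imwrite('pics/tz.png',cv2.resize(a[190:360,180:380],None,fx=3.5,fy=3.5))"
```

```text
(no output)
```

View pics/tz.png

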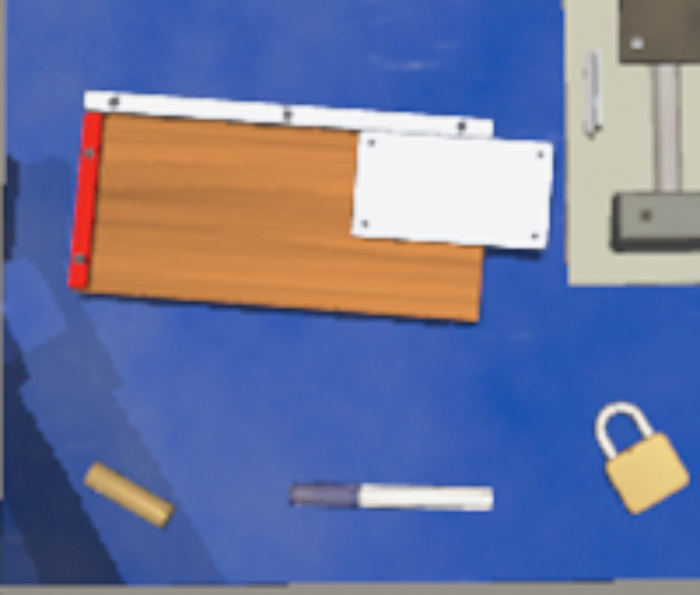

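The top view shows the plate flush along the fence. About 65 of its 195 px stick out past the open end, which is roughly 43 mm. The bystanders haven't moved and the hand is clear.

```bash
python3 -c "
from h import *
print(workorder.hand_in())"
```

```text
the job is handed in; nothing more can be done
None
```

The plate is flat against the fence with about 43 mm, roughly a third of its length, sticking out past the open end. The job is handed in, and no verdict was reported.

I pushed the plate against the fence with both fingertips (about 9 N sideways when it seated). I then slid it along the fence with closed fingers on its end nearest the red stop, and withdrew the hand upwards.

**Last checks, from the top camera, in the rest's frame:**

| Check | Measured | Required |
|---|---|---|
| Plate x | about +18.9 mm | above +14.5 mm |
| Plate y | about -113.6 mm (rest's own position good to 1–2 mm) | -128 to -100 mm |
| Angle to the fence | about 0.1–0.5° | below 3.4° |
| Height of plate's upper face | 49 mm (underside about 40 mm) | underside 37 to 43 mm |

The bystanders in the top close-up and the side picture looked unmoved; I did not measure their positions.

**What failed or disagreed:**
- **Side camera:** in the final view the hand hid the plate and part of the rest, so the side network found neither. The final position therefore rests on the top camera alone.
- **Camera offset:** earlier, the two cameras differed by 2–4 mm along the ledge, which is well within the allowed range.

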